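# Take the tall shaker out over the shelf's retaining rail

### The job

Take the tall shaker with the narrow twist cap off the low gym shelf: lift it up over the front retaining rail, draw it forward and stand it upright, wholly on the round rubber pad on the bench. Keep it upright on the way and put it down rather than dropping it. Leave the squat shaker with the wide flat lid where it stands.

Things in the scene. Friction and masses are not known exactly. Their poses are not given: they have to be found in the camera images.
- tall_shaker: Shaker to move: green plastic, upright, 170 mm tall, 0.2-0.4 kg. Round body 62 mm across (58 mm foot) up to 104 mm, sloping shoulder to 128 mm, then a black ribbed round twist cap 42 mm across from 128 mm to the top at 170 mm, fixed tight; can be gripped by the cap from above. Origin: centre of its underside; z up. Yaw is arbitrary.
- squat_shaker: Bystander on the same shelf, to be left alone: same green plastic with a black lid, but squat: 80 mm in diameter, 110 mm tall, with a flat lid 83 mm wide. Origin: centre of its underside, z up.
- shelf: Low white fixed shelf, 572 (y) x 150 mm (x). Origin: centre of underside, on the bench; front is its -x, towards the robot. Board top z = 30 mm, open above. Front retaining rail: two 8 mm steel bars at x = -71 mm, top z = 75 mm; end cheeks as high; back lip z = 52 mm. In one row 130 mm apart, any order: both shakers, grey kettlebell (145 mm tall, 100 wide), grey tilt-out bin (100 tall, 96 wide).
- pad: Flat round black rubber pad fixed on the bench nearer than the shelf, at left or right: 120 mm across, 6 mm thick; the destination. Origin: centre of its underside at bench level; z up. A dumbbell (62 mm high) lies on the other side, a red collar (26 mm high) and a grip trainer (24 mm high) between them.
Mind the look-alikes: they are no part of the job. Leave any purple or red look-alike of the tall_shaker alone. Several things have the shape of the pad; the one meant has the colours described above.

How it is judged:
By the outcome, as a careful person would: the job done as asked, in the order asked, and still so for the second after the job is handed in, with the robot touching nothing.
It also fails if it takes over 38 s, if anything falls off the work surface, if the arm or the gripper's body presses on something with over 40 N, if the wrist force passes 120 N, or if a joint passes its speed limit or range.

### The arm

A 6-joint arm with a two-finger parallel gripper is mounted at the origin on the work surface. World frame = base frame: x ahead of the robot, y to its left, z up, the work surface at z = 0. Lengths are in m, angles in degrees, forces in N, time in s.
With the tool pointing down it reaches from about 0.375 to 0.75 m from the base axis. Payload 9 kg.
Tool frame: the origin (TCP) lies where the fingers leave the gripper's body, on its centre line; the fingertips stand 73 mm ahead of it and the grasp point (between the pads) lies 54 mm ahead of it (robot.tip_reach is the distance from the TCP to the fingertips, in m); z points along the fingers, y is the line along which they close (so a half turn about z gives the same grasp; the last joint's range is limited). The gripper opens to 85 mm and grips with 20 to 120 N. Pads are 22 mm wide; open, the fingers measure 114 mm over their backs; the gripper's body (76 mm by 85 mm) begins 54 mm behind the grasp point. The pads swing forward as they close: fully open they stand 13 mm farther back than shut.
Start: joints at [63.329, 5.964, 5.575, 89.605, 0, 77.527], TCP at [0.147, 0.582, 0.304] pointing down, gripper open.
Joint ranges: [-171.21, 171.21], [-48.23, 106.86], [-62.78, 66.21], [-105.2, 120.99], [-86.42, 89.51], [-180, 180]. Speed limits (degrees/s): [127.2, 127.2, 147.25, 180, 180, 180].

### API

Orientations are given as [roll, pitch, yaw] about the fixed x, y, z axes, in that order (R = Rz(yaw) Ry(pitch) Rx(roll)).
In Python, from plant import robot gives the robot as it stands. Calls block until the motion is done:
- robot.move_pose(position, orientation): joint-space move of the TCP to a pose.
- robot.line_to(position, vel=0.15, rotation=None, guard=None): straight line of the TCP; rotation=None keeps the orientation; vel is the mean speed in m/s. With guard (N) it stops when the force on the tool has changed by that much, and returns True; else False.
- robot.goto_joints(angles): joint-space move.
- robot.set_gripper(opening): finger opening in m; the grip force is fixed at half the most; returns when the fingers have stopped.
- robot.pause(seconds).
- robot.ik(position, orientation): joint angles nearest the present ones, or None.
- robot.observe(): the state.
- robot.grab_frame(name): name is "side" or "top" or "wrist"; returns the picture (420x560x3 uint8, blue, green, red); there is no depth.
- robot.get_calibration(name): a dict with "vertical_fov" (degrees; the focal length in pixels is half the picture's height over the tangent of half this angle, whatever the lens; pixels are square), "cx", "cy" (the principal point, pixels), "k1" (the pictures are not rectified: a ray, as slopes to the right and down, at radius r is drawn at 1 + k1 r^2 times it, then the intrinsics apply), "rvec" (rotation vector, rad) and "tvec" (3), from world to camera coordinates, as OpenCV has them. Camera axes: x right, y down, z forward; pixel columns grow to the right and rows downward; lengths in m; the calibration is good to about 2 mm. A picture is of the moment at which its call begins: read the wrist's pose just before it. get_calibration takes no time and is no camera call; for the wrist camera it gives the pose at the moment of the call.
A pose or a line that the arm cannot do raises robot.IKError and nothing moves.
- robot.job_done(): hands the job in; it is judged then, once.
The state is a dict: "time": time; "q": joint angles; "qvel": joint speeds; "joint_torque": joint torques, N m; "tool_pos": TCP position; "tcp_rot": TCP orientation; "ft_force": force on the tool from outside, world axes, zero at the start; "torque": the same for the moment, N m; "gripper_width": finger opening in m; "gripper_force": force on a finger pad.
Only numpy, scipy, OpenCV 4.12 (cv2) and the standard library are available. Lean on these libraries where they do the work, as an engineer would, in place of code of your own. Each camera call takes 0.05 s, during which the arm holds its last target. There are 200 camera calls.

## Working session

There is one attempt and no reset: what is moved stays moved. The work goes in short steps, each a Python script; the robot and the scene stay as the last script left them, time stands still between calls to the robot, and variables do not carry over. Pictures are saved under pics/ and viewed, at most 10 in all, crops included, and the job is handed in when it is done.

```bash
mkdir -p pics; ls; python3 - <<'E'
from plant import robot
import cv2
for n in ("top","side"):
    cv2.imwrite(f"pics/{n}1.png",robot.grab_frame(n)); print(n,robot.get_calibration(n))
E
```

```text
pics
top {'vertical_fov': 48.11046612558981, 'cx': 272.9037497337836, 'cy': 207.5521586892001, 'k1': 0.014162854577578477, 'rvec': array([ 2.16292337, -2.11459622,  0.2120117 ]), 'tvec': array([3.39743328e-04, 4.92018000e-01, 1.38254432e+00])}
side {'vertical_fov': 50.91345274281777, 'cx': 281.53136850395185, 'cy': 210.257349287388, 'k1': 0.010200865818776316, 'rvec': array([ 2.18397791, -0.93032834,  0.36342516]), 'tvec': array([-0.32197524,  0.32096578,  0.83840769])}
```

View pics/top1.png

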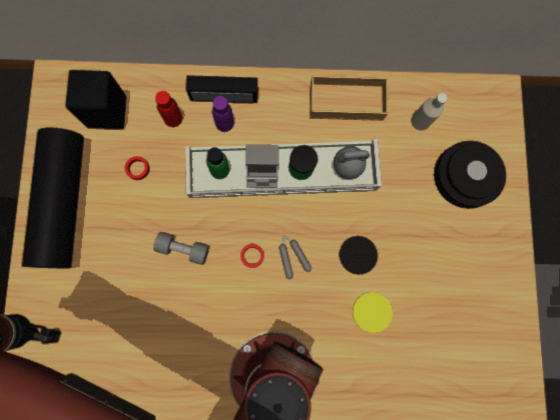

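View pics/side1.png

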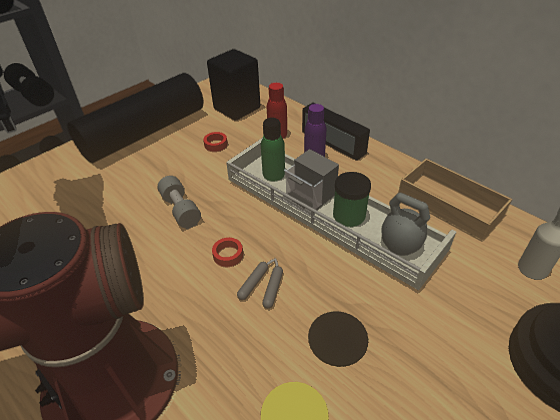

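The top view shows the tall green shaker at the left of the shelf, with its cap at about (216,156). The bin is right beside it at (262,165), and the black pad is at (359,255). In the side view the cap top is at about (271,123) and the pad at (338,338). The yellow disc and the purple and red bottles are decoys.

```bash
cat > h.py <<'E'
import numpy as np, cv2
def ray(c,uv):
    f=210/np.tan(np.radians(c["vertical_fov"]/2))
    d=np.array([(uv[0]-c["cx"])/f,(uv[1]-c["cy"])/f]); s=d.copy()
    for _ in range(10): s=d/(1+c["k1"]*(s@s))
    R=cv2.Rodrigues(np.asarray(c["rvec"]))[0]
    return -R.T@np.asarray(c["tvec"]), R.T@np.array([s[0],s[1],1])
def at_z(c,uv,z):
    o,d=ray(c,uv); return o+d*(z-o[2])/d[2]
def proj(c,p):
    f=210/np.tan(np.radians(c["vertical_fov"]/2))
    q=cv2.Rodrigues(np.asarray(c["rvec"]))[0]@np.asarray(p)+np.asarray(c["tvec"])
    s=q[:2]/q[2]; s=s*(1+c["k1"]*(s@s)); return s*f+[c["cx"],c["cy"]]
def blob(img,uv,thr,win):
    g=img.max(2); m=np.zeros_like(g); u,v=uv
    m[v-win:v+win,u-win:u+win]=(g[v-win:v+win,u-win:u+win]<thr)*255
    n,l,s,c=cv2.connectedComponentsWithStats(m); k=l[v,u]
    return c[k],s[k]
E
python3 - <<'E'
from plant import robot
from h import *
T,S=[robot.get_calibration(n) for n in("top","side")]
t,s=cv2.imread("pics/top1.png"),cv2.imread("pics/side1.png")
for c,i,uv,n in((T,t,(359,255),"top"),(S,s,(338,338),"side")):
    b,st=blob(i,uv,60,45); print("pad",n,b,st,at_z(c,b,.006))
    r,l=b+[st[2]/2,0],b-[st[2]/2,0]; print(np.linalg.norm(at_z(c,r,.006)-at_z(c,l,.006)))
print("cap",at_z(T,(216,156),.2),at_z(S,(271,123),.2))
for uv in((187,147),(377,142),(380,188),(188,196)): print(uv,at_z(T,uv,.075))
a=t[130:210,175:395]; b=s[90:290,215:460]
cv2.imwrite("pics/c.png",np.vstack([cv2.resize(a,(770,280),interpolation=2),np.hstack([cv2.resize(s[95:205,215:385],(494,320),interpolation=2),np.zeros((320,276,3),np.uint8)])]))
E
```

```text
pad top [357.99544211 254.74840474] [ 340  236   37   38 1097] [ 0.35794399 -0.25338962  0.006     ]
0.11393649320870688
pad side [341.86684421 342.76964048] [309 312  59  55 751] [ 0.35712731 -0.26870661  0.006     ]
0.1165872049918352
cap [0.60340964 0.1732454  0.2       ] [0.60817189 0.17494291 0.2       ]
(187, 147) [0.66534184 0.27502325 0.075     ]
(377, 142) [ 0.69722117 -0.30139182  0.075     ]
(380, 188) [ 0.55372258 -0.3078621   0.075     ]
(188, 196) [0.51478324 0.26424207 0.075     ]
```

View pics/c.png

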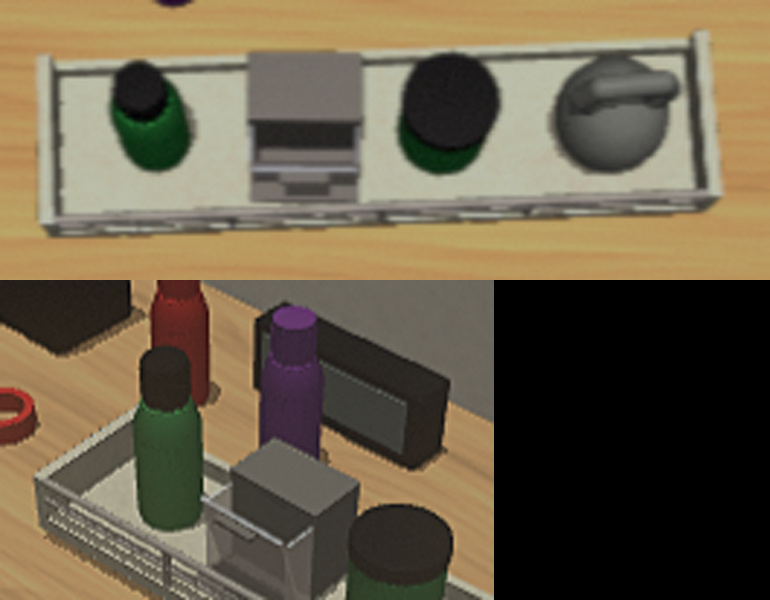

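The crop confirms the cap-top centre at about (215,154.6) in the top view, roughly (0.605, 0.174). There are no obstacles at cap height. I'll move above it and look with the wrist camera.

```bash
python3 - <<'E'
from plant import robot
from h import *
o=robot.observe(); print(o["time"],o["tcp_rot"])
for y in(0,90,-90,180):
    for p in([.606,.175,.33],[.606,.175,.236],[.43,.175,.33],[.43,0,.33],[.358,-.255,.212],[.358,-.255,.33]):
        q=robot.ik(p,[180,0,y]); print(y,p,None if q is None else np.round(q,0))
robot.move_pose([.606,.175,.36],[180,0,90 if robot.ik([.358,-.255,.212],[180,0,90]) is not None else 0])
o=robot.observe();c=robot.get_calibration("wrist");i=robot.grab_frame("wrist")
print(o["time"],o["tool_pos"],o["tcp_rot"],proj(c,[.606,.175,.2]),proj(c,[.606,.175,.03]))
cv2.imwrite("pics/w1.png",i)
np.save("w1.npy",c,allow_pickle=True)
E
```

```text
0.1 [-1.79934246e+02 -1.43790470e-02  1.65799230e+02]
0 [0.606, 0.175, 0.33] [   4.   12.   15.   93.    0. -176.]
0 [0.606, 0.175, 0.236] [   4.   11.    4.   83.    0. -176.]
0 [0.43, 0.175, 0.33] [   6.  -17.  -14.   94.    0. -174.]
0 [0.43, 0, 0.33] [-18. -23. -18.  95.   0. 162.]
0 [0.358, -0.255, 0.212] [-53. -23. -30.  83.   0. 127.]
0 [0.358, -0.255, 0.33] [-53. -22. -17.  95.   0. 127.]
90 [0.606, 0.175, 0.33] [ 4. 12. 15. 93.  0. 94.]
90 [0.606, 0.175, 0.236] [ 4. 11.  4. 83.  0. 94.]
90 [0.43, 0.175, 0.33] [  6. -17. -14.  94.   0.  96.]
90 [0.43, 0, 0.33] [-18. -23. -18.  95.   0.  72.]
90 [0.358, -0.255, 0.212] [-53. -23. -30.  83.   0.  37.]
90 [0.358, -0.255, 0.33] [-53. -22. -17.  95.   0.  37.]
-90 [0.606, 0.175, 0.33] [  4.  12.  15.  93.   0. -86.]
-90 [0.606, 0.175, 0.236] [  4.  11.   4.  83.   0. -86.]
-90 [0.43, 0.175, 0.33] [  6. -17. -14.  94.   0. -84.]
-90 [0.43, 0, 0.33] [ -18.  -23.  -18.   95.    0. -108.]
-90 [0.358, -0.255, 0.212] [ -53.  -23.  -30.   83.    0. -143.]
-90 [0.358, -0.255, 0.33] [ -53.  -22.  -17.   95.    0. -143.]
180 [0.606, 0.175, 0.33] [ 4. 12. 15. 93.  0.  4.]
180 [0.606, 0.175, 0.236] [ 4. 11.  4. 83.  0.  4.]
180 [0.43, 0.175, 0.33] [  6. -17. -14.  94.   0.   6.]
180 [0.43, 0, 0.33] [-18. -23. -18.  95.   0. -18.]
180 [0.358, -0.255, 0.212] [-53. -23. -30.  83.   0. -53.]
180 [0.358, -0.255, 0.33] [-53. -22. -17.  95.   0. -53.]
2.3 [0.60563817 0.17594957 0.36001219] [-1.79995714e+02 -9.15108288e-03  9.00908416e+01] [273.03145378 217.66153781] [273.57350316 174.8628328 ]
```

View pics/w1.png

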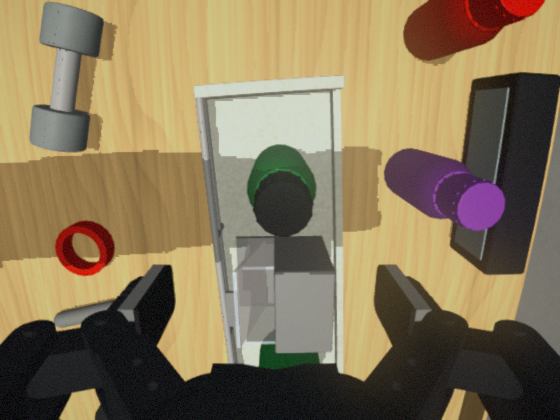

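In the wrist view the cap-top disc is centred at about (284,208), with a diameter of about 58 px. That is some 8 mm further in x and 7 mm further in y than my estimate. I'll correct for that and grasp.

```bash
python3 - <<'E'
from plant import robot
from h import *
c=np.load("w1.npy",allow_pickle=True).item()
p=at_z(c,(284,208),.2); print(p, np.linalg.norm(at_z(c,(313,208),.2)-at_z(c,(255,208),.2)))
assert abs(p[0]-.61)<.015 and abs(p[1]-.178)<.015
x,y=p[:2]
robot.line_to([x,y,.30],vel=.2)
print(robot.line_to([x,y,.236],vel=.1,guard=8))
print(robot.set_gripper(0.03))
o=robot.observe(); print(o["time"],o["tool_pos"],o["gripper_width"],o["gripper_force"],o["ft_force"])
if .036<o["gripper_width"]<.048:
    robot.line_to([x,y,.335],vel=.1)
    o=robot.observe(); print(o["time"],o["gripper_width"],o["gripper_force"],o["ft_force"])
cv2.imwrite("pics/s2.png",robot.grab_frame("side"))
E
```

```text
[0.61365277 0.18208633 0.2       ] 0.040543837284839956
False
False
4.0833 [0.61366388 0.18214833 0.23670173] 0.04077170050439836 60.758816599845886 [-2.6290429   0.42122554  5.62581324]
5.225 0.040771210241275946 60.836520195007324 [-0.56625877 -0.73836226 -3.29812624]
```

View pics/s2.png

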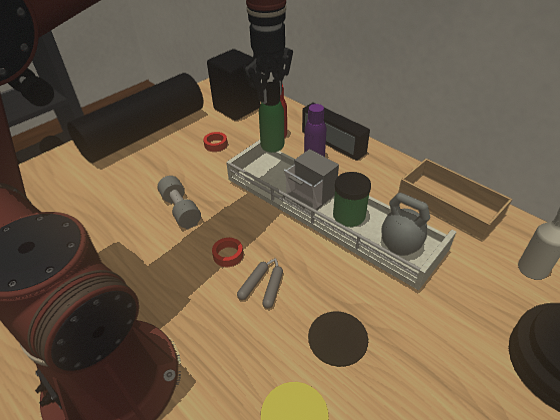

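The shaker is lifted clear at about (271,125), upright and held by the cap. Next I'll draw it forward, swing above the pad, and check the pad with the wrist camera before lowering.

```bash
python3 - <<'E'
from plant import robot
from h import *
S=robot.get_calibration("side"); print(at_z(S,(338,338),.006))
x,y,_=robot.observe()["tool_pos"]
robot.line_to([.44,y,.335],vel=.2)
robot.line_to([.44,0,.32],vel=.25)
robot.line_to([.36,-.256,.29],vel=.25)
o=robot.observe();c=robot.get_calibration("wrist")
cv2.imwrite("pics/w2.png",robot.grab_frame("wrist"))
np.save("w2.npy",c,allow_pickle=True)
print(o["time"],o["tool_pos"],o["tcp_rot"],o["gripper_width"],o["ft_force"])
th=np.linspace(0,2*np.pi,5)[:4]
print([proj(c,[.358+.06*np.cos(t),-.255+.06*np.sin(t),.006]).round() for t in th])
E
```

```text
[ 0.35995502 -0.25658558  0.006     ]
8.4083 [ 0.36044671 -0.25499713  0.29022641] [ 1.79985038e+02 -1.13571836e-02  9.00773936e+01] 0.04096798164598612 [-0.5893361   0.21592405 -3.36061871]
[array([328., 182.]), array([271., 123.]), array([214., 182.]), array([271., 235.])]
```

View pics/w2.png

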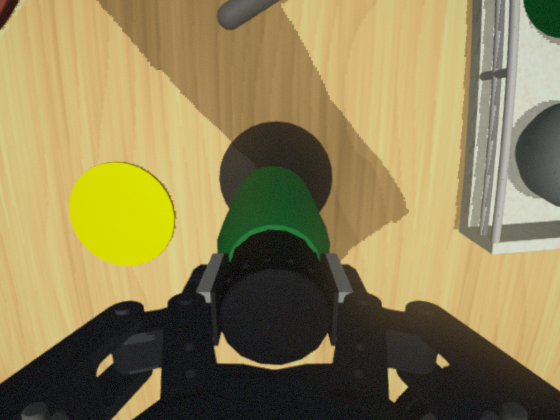

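The pad's edges are at columns 219 and 332 and its far edge at row 121. That puts its centre near (0.362, -0.253), and the shaker hangs straight above it. I'll lower it until it touches.

```bash
python3 - <<'E'
from plant import robot
from h import *
P=[.362,-.2535]
robot.line_to(P+[.225],vel=.12)
print(robot.line_to(P+[.207],vel=.02,guard=4))
o=robot.observe(); z=o["tool_pos"][2]; print(o["time"],o["tool_pos"],o["ft_force"])
if z<.218:
    robot.set_gripper(.085); robot.pause(.2)
    robot.line_to(P+[.33],vel=.12)
    robot.line_to([.45,0,.33],vel=.25)
o=robot.observe(); print(o["time"],o["gripper_width"],o["ft_force"])
cv2.imwrite("pics/f.png",np.hstack([robot.grab_frame("side")[100:,150:500],robot.grab_frame("top")[100:,150:420]]))
E
```

```text
True
9.7833 [ 0.36192137 -0.25353009  0.2126426 ] [-0.94562106  0.22523294  4.83791706]
12.85 0.08523300435331838 [-0.64118743  0.39411785 -0.40718517]
```

View pics/f.png

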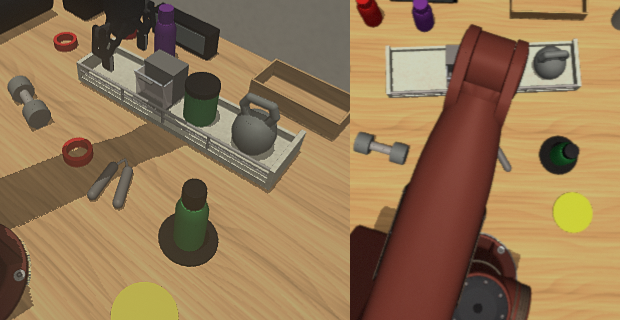

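The shaker stands upright and centred on the pad, at (190,240) in the side crop. The squat shaker hasn't moved and the arm is clear.

```bash
python3 -c "
from plant import robot
print(robot.job_done())"
```

```text
the job is handed in; nothing more can be done
None
```

The tall shaker was lifted over the rail and set down upright, centred on the black pad; the squat shaker was left in place, and the job was handed in at about 13 s.

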